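# Load and lock a ratchet module clamp

### The job

The ratchet clamp on the bench was left run up and locked after the last battery module: turn its black lock collar back to the open mark, throw the red-balled pawl lever over to free the rack, and draw the carriage back by its bow handle. Stand every loose cell brick upright in a row on the bed between the two rails, in front of the end plate. Then drop the pawl back onto the rack, push the carriage up until its spring plate is pressing on the row, and turn the collar to its locked mark, leaving the bottle, the meter and the blue bin where they are.

Things in the scene. Friction and masses are not known exactly. Their poses are not given: they have to be found in the camera images.
- clamp: module clamp, a fixed aluminium base plate 20 mm thick. Its y axis runs along the bed from the end plate (-y) to the carriage (+y), its x axis across, away from the robot. Origin on the bench under the bed's centre line; plate from x -100 to 45 mm, y -210 to 220 mm. Along x = -82 mm lies the saw-toothed rack, 16 mm wide, crests 25 mm above the bench
- bed_end (a point): point on the bed's floor (20 mm above the bench), on its centre line, at the inner face of the grey end plate (74 mm wide, top 86 mm above the bench); axes as the clamp's. The bed runs to +y between two steel rails: inner faces 31.5 mm either side of the centre line, 8 mm thick, tops 32 mm above the bench
- carriage (a joint): slide of the blue carriage along the clamp's y, m: gap from end plate to unpressed press plate, 0 (run up) to 0.25 (right back). Body 72 mm wide, 125 long, top 75 mm above the bench; friction 5 N. Pawl on the rack: moves only towards the end plate, over a tooth each 12 mm, and slips back up to a tooth when let go. Pawl thrown over: moves both ways
- bow_mid (a point): middle of the carriage's steel bow handle: level bar 14 mm thick, 66 mm long along the clamp's x, 125 mm above the bench on two legs, with 43 mm free below it. It stands 75 mm behind (+y of) the collar's axis
- plate (a joint): how far the aluminium spring press plate at the carriage's front is pushed in towards the carriage, m: 0 free, stop at 0.024. Plate 56 mm wide, 24 to 70 mm above the bench; its free face is 38 mm in front (-y) of the carriage body. Springs: 6 N at 0, plus 0.4 N per mm. Letting the carriage slip back a tooth takes up to 15 mm off the press
- pawl (a joint): hinge of the top-heavy drop pawl on the carriage's robot side, rad: about 0 down in a tooth (to 0.1 riding a crest), 1.05 thrown over. Axis along the clamp's x, 59 mm above the bench. Its lever leans 30 deg to the clamp's +y at 0, 30 deg to -y at 1.05; past 0.52 it falls over by itself and stays. 0.5 N at the ball moves it; off a tooth up to 8 N, and the carriage shifts some mm
- pawl_ball (a point): centre of the red ball, 24 mm diameter, on the pawl's lever (8 mm rod), 62 mm from the pivot; 113 mm above the bench at either end of its swing, 121 mm in the middle
- collar (a joint): turn of the captive lock collar about its upright axis on the carriage, clockwise from above, rad: 0 open mark (white), 1.2 locked mark (red), stops at both. Friction 0.12 N m; stays where left. When locked its arm stands in the pawl lever's way: it keeps the pawl in (a push over 1 N at the ball would force it) and reaches the mark only with the pawl fully down in a tooth. Starts at 0.95 to 1.08
- collar_mid (a point): on the collar's axis, 92 mm above the bench. Black ring, 44 mm diameter, 78 to 108 mm above the bench; the axis is 40 mm behind (+y of) the carriage body's front
- collar_arm_tip (a point): end of the collar's straight arm (black, white line on top), 10 mm wide, 93 to 103 mm above the bench, its end 87 mm from the collar's axis. It points to the clamp's -x at the locked mark, and mostly to -y, over the press plate, at the open mark
- brick1: 2 x 2 brick of battery cells, the same on all four sides: turquoise cylinders between black holder plates, nickel strips on top. 56 x 56 mm, 70 mm tall, 0.3 to 0.5 kg. Stands on the bench at the start. Origin: centre of its underside, z up. Two to four bricks are present; an absent one reads None
- brick2: 2 x 2 brick of battery cells, the same on all four sides: turquoise cylinders between black holder plates, nickel strips on top. 56 x 56 mm, 70 mm tall, 0.3 to 0.5 kg. Stands on the bench at the start. Origin: centre of its underside, z up. Two to four bricks are present; an absent one reads None
- brick3: 2 x 2 brick of battery cells, the same on all four sides: turquoise cylinders between black holder plates, nickel strips on top. 56 x 56 mm, 70 mm tall, 0.3 to 0.5 kg. Stands on the bench at the start. Origin: centre of its underside, z up. Two to four bricks are present; an absent one reads None
- brick4: 2 x 2 brick of battery cells, the same on all four sides: turquoise cylinders between black holder plates, nickel strips on top. 56 x 56 mm, 70 mm tall, 0.3 to 0.5 kg. Stands on the bench at the start. Origin: centre of its underside, z up. Two to four bricks are present; an absent one reads None
- bottle: bystander: white plastic bottle, 56 mm diameter, 130 mm tall; origin at the centre of its foot
- meter: bystander: yellow multimeter lying flat, 150 x 80 x 36 mm; origin at the centre of its underside
- blue_bin: bystander: blue parts bin, 160 x 220 x 90 mm; origin at the centre of its underside
Mind the look-alikes: they are no part of the job. Leave any brown look-alike of the brick3 alone. Leave any orange look-alike of the brick1 alone.

How it is judged (in metres and radians):
On the way, in this order (a step that is already met when the one before it is completed fails the run):
1. the lock collar is turned back to its open mark (value of joint collar below 0.3 rad), for 0.2 s.
2. the pawl lever is thrown over, off the rack (value of joint pawl above 0.85 rad), for 0.2 s.
3. with the pawl off, the carriage is drawn back at least 100 mm clear of the end plate (value of joint carriage above 0.1 m and value of joint pawl above 0.85 rad), for 0.2 s.
4. every brick stands on the bed, not yet pressed (x of brick1 in the frame of bed_end between -0.008 and 0.008 m and y of brick1 in the frame of bed_end between 0.02 and 0.225 m and z of brick1 in the frame of bed_end between -0.004 and 0.004 m and angle between each of brick1, brick2, brick3, brick4's own z axis and vertical below 0.08 rad and x of brick2 in the frame of bed_end between -0.008 and 0.008 m and y of brick2 in the frame of bed_end between 0.02 and 0.225 m and z of brick2 in the frame of bed_end between -0.004 and 0.004 m and x of brick3 in the frame of bed_end between -0.008 and 0.008 m and y of brick3 in the frame of bed_end between 0.02 and 0.225 m and z of brick3 in the frame of bed_end between -0.004 and 0.004 m and x of brick4 in the frame of bed_end between -0.008 and 0.008 m and y of brick4 in the frame of bed_end between 0.02 and 0.225 m and z of brick4 in the frame of bed_end between -0.004 and 0.004 m and value of joint plate below 0.0015 m), for 0.2 s.
5. with the pawl down on the rack, the spring plate presses on the row (value of joint plate above 0.002 m and value of joint pawl below 0.12 rad), for 0.2 s.
6. the collar is turned to its locked mark (all of step 5 and value of joint collar above 1.1 rad), for 0.2 s.
At the end, for the whole second after the job is handed in: Every brick present stands at rest, upright (0.08 rad), on the bed between the rails (8 mm of the centre line, 4 mm of the floor); the press plate is pushed in over 2 mm; the pawl is down on the rack (under 0.12 rad); the collar is at its locked mark (over 1.1 rad) (all of step 6 and x of brick1 in the frame of bed_end between -0.008 and 0.008 m and y of brick1 in the frame of bed_end between 0.02 and 0.225 m and z of brick1 in the frame of bed_end between -0.004 and 0.004 m and angle between each of brick1, brick2, brick3, brick4's own z axis and vertical below 0.08 rad and x of brick2 in the frame of bed_end between -0.008 and 0.008 m and y of brick2 in the frame of bed_end between 0.02 and 0.225 m and z of brick2 in the frame of bed_end between -0.004 and 0.004 m and x of brick3 in the frame of bed_end between -0.008 and 0.008 m and y of brick3 in the frame of bed_end between 0.02 and 0.225 m and z of brick3 in the frame of bed_end between -0.004 and 0.004 m and x of brick4 in the frame of bed_end between -0.008 and 0.008 m and y of brick4 in the frame of bed_end between 0.02 and 0.225 m and z of brick4 in the frame of bed_end between -0.004 and 0.004 m and linear speed of each of brick1, brick2, brick3, brick4 below 0.02 m/s); the robot touches nothing.
It fails at once if the bottle is moved more than 25 mm (distance of bottle from where it was at the start of the episode above 0.025 m).
It fails at once if the meter is moved more than 25 mm (distance of meter from where it was at the start of the episode above 0.025 m).
It fails at once if the blue bin is moved more than 25 mm (distance of blue_bin from where it was at the start of the episode above 0.025 m).
Of brick1, brick2, brick3, brick4 only 2 to 4 are there at a start; the rules pass over those that are not, and their reading is None.
At some moment in a run one of brick1, brick2, brick3, brick4 may be knocked a few centimetres aside while the robot is not near it.
It also fails if it takes over 210 s, if anything falls off the work surface, if the arm or the gripper's body presses on something with over 40 N, if the wrist force passes 120 N, or if a joint passes its speed limit or range.

### The arm

A 7-joint arm with a two-finger parallel gripper is mounted at the origin on the work surface. World frame = base frame: x ahead of the robot, y to its left, z up, the work surface at z = 0. Lengths are in mm, angles in rad, forces in N, time in s.
With the tool pointing down it reaches from about 400 to 850 mm from the base axis. Payload 4.5 kg.
Tool frame: the origin (TCP) lies between the finger pads; the fingertips stand 22 mm ahead of it and the grasp point (between the pads) lies 3 mm ahead of it (robot.tip_reach is the z of the fingertips in the tool frame, in mm); z points along the fingers, y is the line along which they close (so a half turn about z gives the same grasp; the last joint's range is limited). The gripper opens to 85 mm and grips with 20 to 120 N. Pads are 22 mm wide; open, the fingers measure 114 mm over their backs; the gripper's body (76 mm by 85 mm) begins 54 mm behind the grasp point. The pads swing forward as they close: fully open they stand 13 mm farther back than shut.
Start: joints at [1.277, 0.689, -0.195, 1.565, 0.157, 0.902, -0.215], TCP at [201.254, -591.734, 253.317] pointing down, gripper open.
Joint ranges: [-3.01, 3.01], [-0.46, 2.08], [-1.47, 1.51], [0.13, 2.56], [-1, 4.14], [0.04, 2.09], [-2.66, 2.66]. Speed limits (rad/s): [2.57, 2.57, 3.14, 3.14, 3.14, 3.14, 3.14].

### API

Orientations are given as a rotation vector (axis times angle).
In Python, from rig import status, get_image, calibration, ticket, look_for, tip_of, robot gives the robot as it stands.
- The arm moves only by the shell command python3 -m jog 'ROWS' [FORCE]. ROWS is JSON, one flat list of numbers, 7 for each row, row after row: the shift along the tool's x, y, z in cm, then the turn, a rotation vector about the tool's x, y, z in rad, then the opening, from 0 (shut) to 1 (fully open). In form: [x, y, z, rx, ry, rz, claw, x, y, z, rx, ry, rz, claw, ...]. A call has 1 to 10 rows; each row is the pose to reach, as a shift and turn from the pose commanded when the call began, along the tool's axes at that moment; what a row does not reach only later rows make up. A row lasts 1/8 s, in which the tool goes at most 62.5 mm and 10.7 degrees, less where a joint would pass 70% of its speed; a pose out of reach is approached as far as the arm can. A call with a gripper value outside its range is refused whole. The fingers move at their own pace and stop on an object; FORCE is the grip in N (left out, the last holds). Time passes only in rows, so rows that repeat a pose let the fingers close. It gives the time, the measured TCP pose, the force, the opening and the grip force at its end, in the units of the state.
- status.get_state(): the state, without advancing time (a new reading comes with each control period).
- get_image(name): name is "scene" or "top"; returns (picture, depth): 400x640x3 uint8, blue, green, red; 400x640 float32, mm along the optical axis (not along the pixel's ray), 0 where there is no reading.
- calibration(name): a dict with "fx", "fy", "cx", "cy" (pixels), "rvec" (rotation vector, rad) and "tvec" (3), from world to camera coordinates, as OpenCV has them. Camera axes: x right, y down, z forward; pixel columns grow to the right and rows downward; lengths in mm; the calibration is good to about 2 mm. A picture is of the moment at which its call begins. calibration takes no time and is no camera call.
- ticket.close_job(): hands the job in; it is judged then, once.
Trained networks look in the newest picture that a camera, given by its name, has taken for a name from the list of things; names that differ only in an ending like _2 or _b are one class to them, and where a whole thing is asked for, a point or a joint stands for the part that bears it (a point fixed in the world has none). Each returns a list of dicts, best first, with "score" (0 to 1); they miss things now and then, are a little off and sometimes report something else, mostly with a low value. They report only what shows in the picture. A call takes as long as a camera call. They do not tell look-alikes from the thing itself.
- look_for(camera, target): "point" ([x, y, z] in mm, in the coordinates of the camera as it stood for that picture, good to about 4 mm: the middle of the surface that is visible of it).
- tip_of(camera, target): "point" ([x, y, z] in mm, in the coordinates of the camera as it stood for that picture, good to about 4 mm: a listed point, or the origin of a listed thing).
The state is a dict: "time_s": time; "qpos": joint angles; "qd": joint speeds; "joint_torque": joint torques, N m; "eef_pos": TCP position; "orientation": TCP orientation; "force": force on the tool from outside, world axes, zero at the start; "moment": the same for the moment, N m; "gripper_width": opening from 0.0 (shut) to 1.0 (fully open); "gripper_force": force on a finger pad.
Only numpy, scipy, OpenCV 4.12 (cv2) and the standard library are available. Lean on these libraries where they do the work, as an engineer would, in place of code of your own. Each camera call takes 0.05 s, during which the arm holds its last target. There are 200 camera calls.

## Working session

There is one attempt and no reset: what is moved stays moved. The work goes in short steps, Python scripts to look and compute and a shell command to move; the robot and the scene stay as the last step left them, time stands still between calls to the robot, and variables do not carry over. Pictures are saved under pics/ and viewed, at most 14 in all, crops included, and the job is handed in when it is done.

```bash
ls; mkdir -p pics; cat > h.py <<'E'
import numpy as np, cv2
from rig import status, get_image, calibration, ticket, look_for, tip_of, robot
def cam(n):
    c=calibration(n); R=cv2.Rodrigues(np.array(c["rvec"],float))[0]; return c,R,np.array(c["tvec"],float).ravel()
def c2w(n,p):
    c,R,t=cam(n); return R.T@(np.array(p,float)-t)
def w2p(n,P):
    c,R,t=cam(n); q=R@np.array(P,float)+t; return (c["fx"]*q[0]/q[2]+c["cx"], c["fy"]*q[1]/q[2]+c["cy"])
def px2w(n,u,v,d):
    c,R,t=cam(n); return R.T@(np.array([(u-c["cx"])/c["fx"]*d,(v-c["cy"])/c["fy"]*d,d])-t)
def px2z(n,u,v,z):
    c,R,t=cam(n); o=-R.T@t; r=R.T@np.array([(u-c["cx"])/c["fx"],(v-c["cy"])/c["fy"],1.]); return o+r*(z-o[2])/r[2]
def tips(n,names):
    for k in names:
        for d in tip_of(n,k): print(n,k,round(d["score"],2),c2w(n,d["point"]).round(0),np.round(w2p(n,c2w(n,d["point"]))))
def Rt():
    s=status.get_state(); return np.array(s["eef_pos"]),cv2.Rodrigues(np.array(s["orientation"],float))[0]
def go(P,yaw=None):
    """shift (cm, tool axes) and turn to place TCP at P with tool pointing down, tool y at world angle yaw (rad)"""
    p,R=Rt(); d=R.T@(np.array(P,float)-p)/10
    rv=np.zeros(3)
    if yaw is not None:
        best=None
        for a in (yaw,yaw+np.pi):
            y=np.array([np.cos(a),np.sin(a),0]); z=np.array([0,0,-1.]); T=np.c_[np.cross(y,z),y,z]
            r=cv2.Rodrigues(R.T@T)[0].ravel()
            if best is None or np.linalg.norm(r)<np.linalg.norm(best): best=r
        rv=best
    print("shift",d.round(2),"turn",rv.round(3))
E
python3 - <<'E'
from h import *
print(robot.tip_reach, status.get_state())
for n in("scene","top"):
    im,d=get_image(n); cv2.imwrite(f"pics/{n}0.png",im); np.save(f"pics/{n}0.npy",d)
    print(n,calibration(n))
    tips(n,["clamp","bed_end","bow_mid","pawl_ball","collar_mid","collar_arm_tip","brick1","bottle","meter","blue_bin"])
E
```

```text
pics
22.0 {'time_s': 0.0, 'qpos': array([ 1.27678433,  0.69002495, -0.19454659,  1.5663755 ,  0.15727247,
        0.9024975 , -0.21511161]), 'qd': array([ 7.79021504e-04,  8.21372061e-05,  7.44485817e-04, -3.72200740e-04,
        1.74006392e-04, -1.65902974e-04, -5.42212174e-04]), 'joint_torque': array([ 4.13780372e-04, -5.39602125e+01, -1.26698624e+00, -1.58541799e+01,
        8.97797087e-03,  9.39829537e-03, -2.39231035e-06]), 'eef_pos': array([ 201.00674471, -591.12983884,  252.45088549]), 'orientation': array([-3.09761949e+00, -5.12449336e-01,  6.35622011e-04]), 'force': array([-0.05851094, -0.25281387,  0.00439179]), 'moment': array([-0.03992511,  0.01834956,  0.00064682]), 'gripper_force': 0.0, 'gripper_width': 1.00046887801333}
scene {'fx': 427.458952207115, 'fy': 427.458952207115, 'cx': 316.3959732421817, 'cy': 199.7703315195123, 'rvec': array([ 1.68270411,  2.13995614, -0.61009869]), 'tvec': array([  64.3167449 , -366.92528304, 1664.09221493])}
scene clamp 0.93 [618. -17.  -2.] [286. 244.]
scene clamp 0.23 [ 628. -390.    1.] [174. 221.]
scene bed_end 0.69 [615. -18. 124.] [
[... 1177 characters left out ...]
[630. 429.  -1.] [208. 170.]
top pawl_ball 0.57 [544. -79. 113.] [350. 187.]
top collar_mid 0.96 [627. -90.  90.] [352. 166.]
top collar_arm_tip 0.71 [ 544. -122.   97.] [362. 189.]
top collar_arm_tip 0.62 [626. -90.  90.] [352. 166.]
top brick1 0.94 [ 415. -289.   -2.] [406. 232.]
top brick1 0.94 [310. 300.  -3.] [238. 259.]
top brick1 0.87 [374. 136.   5.] [286. 241.]
top brick1 0.76 [435. 246.  -3.] [255. 224.]
top brick1 0.71 [ 304. -287.    2.] [407. 263.]
top bottle 0.73 [ 630. -392.    2.] [433. 174.]
top meter 0.71 [457. 465.   0.] [194. 216.]
top blue_bin 0.93 [630. 427.  -0.] [208. 170.]
top blue_bin 0.55 [ 629. -394.    0.] [433. 174.]
top blue_bin 0.4 [542. -75. 112.] [348. 188.]
```

```bash
python3 - <<'E'
import cv2
a=cv2.imread("pics/top0.png")[130:290,170:460]; cv2.imwrite("pics/topc.png",cv2.resize(a,None,fx=2.7,fy=2.7,interpolation=cv2.INTER_CUBIC))
a=cv2.imread("pics/scene0.png")[120:310,150:480]; cv2.imwrite("pics/scenec.png",cv2.resize(a,None,fx=2.4,fy=2.4,interpolation=cv2.INTER_CUBIC))
E
```

```text
(no output)
```

View pics/topc.png

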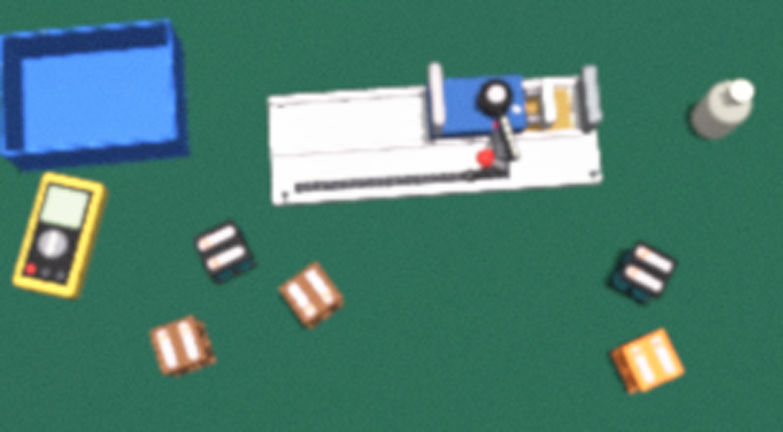

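View pics/scenec.png

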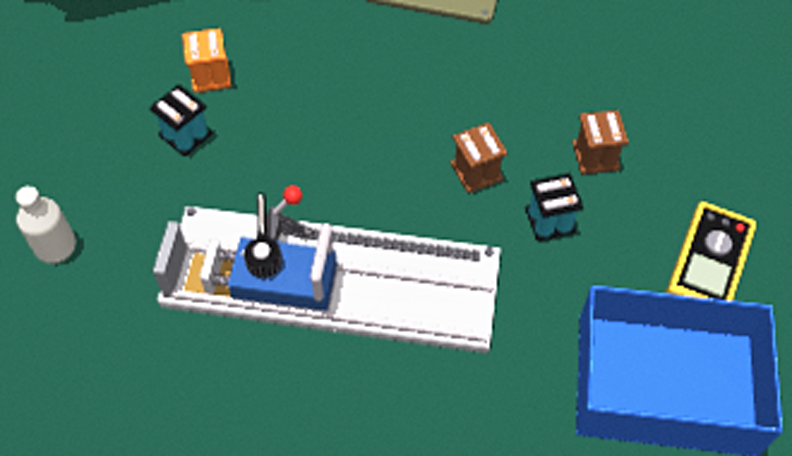

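Candidates (top crop pixels): turquoise/black bricks at (225,250) and (643,272). Look-alikes to leave: brown at (311,295) and (182,346), orange at (648,360). So there are two bricks, at about (435,248) and (415,-287). The collar arm and the red ball sit at about (508,140) and (486,158). Next I measure the clamp frame and the brick yaws.

```bash
cat >> h.py <<'E'
def cloud(n,d):
    c,R,t=cam(n); v,u=np.mgrid[0:400,0:640]; d=d.astype(float)
    P=np.stack([(u-c["cx"])/c["fx"]*d,(v-c["cy"])/c["fy"]*d,d],-1)-t
    W=P@R; W[d==0]=np.nan; return W
def bricks(n,d,cs,z=70):
    """fit a 56 mm square to top-surface pixels; returns centre and side angle (mod 90)"""
    W=cloud(n,d)
    for c in cs:
        m=(abs(W[...,2]-z)<10)&(np.hypot(W[...,0]-c[0],W[...,1]-c[1])<48)
        p=W[m][:,:2].astype(np.float32); r=cv2.minAreaRect(p)
        print(n,"brick",np.round(r[0]),np.round(r[1]),"angle",round(r[2]%90,1),len(p))
E
python3 - <<'E'
from h import *
for n in("top","scene"):
    d=np.load(f"pics/{n}0.npy"); W=cloud(n,d)
    m=(abs(W[...,2]-20)<5)&(abs(W[...,0]-600)<130)&(abs(W[...,1])<260)
    p=W[m][:,:2].astype(np.float32)
    r=cv2.minAreaRect(p); print(n,r,len(p)); print(cv2.boxPoints(r).round())
    bricks(n,d,[(435,248),(415,-287)])
    for nm,zz,c in(("bow",125,(617,-17)),("ring",105,(627,-90)),("ball",118,(542,-78)),("endplate",86,(631,-215))):
        m=(abs(W[...,2]-zz)<8)&(np.hypot(W[...,0]-c[0],W[...,1]-c[1])<45); print(nm,np.nanmean(W[m],0).round(),m.sum(),cv2.minAreaRect(W[m][:,:2].astype(np.float32)))
E
```

```text
top ((591.752197265625, -15.300308227539062), (146.769775390625, 429.35797119140625), 5.006119251251221) 2791
[[ 500.  192.]
 [ 537. -236.]
 [ 684. -223.]
 [ 646.  205.]]
top brick [432. 250.] [56. 55.] angle 26.5 274
top brick [ 415. -283.] [56. 56.] angle 61.6 280
bow [619. -15. 129.] 76 ((620.3176879882812, -15.205534934997559), (76.44181060791016, 13.38842487335205), 5.2061238288879395)
ring [621. -91. 107.] 144 ((616.4893798828125, -90.15145874023438), (59.19111633300781, 43.80146026611328), 3.4631035327911377)
ball [540. -75. 120.] 31 ((541.22119140625, -74.9727783203125), (20.798660278320312, 20.18510627746582), 63.65431594848633)
endplate [ 636. -214.   85.] 98 ((636.5651245117188, -214.6294403076172), (74.5499038696289, 15.52972412109375), 6.365245819091797)
scene ((592.767578125, -16.220611572265625), (149.20152282714844, 429.5187072753906), 4.883262634277344) 3196
[[ 500.  191.]
 [ 537. -237.]
 [ 685. -224.]
 [ 649.  204.]]
scene brick [433. 249.] [58. 57.] angle 28.2 287
scene brick [ 416. -285.] [64. 57.] angle 61.5 248
bow [623. -16. 130.] 100 ((621.453857421875, -16.223678588867188), (78.08087158203125, 14.024126052856445), 4.966574192047119)
ring [625. -91. 107.] 188 ((616.6111450195312, -93.29376220703125), (66.55570983886719, 41.425533294677734), 15.61845588684082)
ball [546. -75. 120.] 47 ((544.7236328125, -74.59072875976562), (21.727807998657227, 23.099790573120117), 57.520751953125)
endplate [ 641. -214.   85.] 124 ((638.1806640625, -215.38510131835938), (75.18324279785156, 17.231414794921875), 4.734609603881836)
```

```bash
python3 - <<'E'
from h import *
go((575,-79,200)); go((575,-79,200),np.radians(106))
E
```

```text
shift [ 51.9  -36.51   5.33] turn [0. 0. 0.]
shift [ 51.9  -36.51   5.33] turn [0.    0.    0.049]
```

```bash
python3 -m jog '[5.2,-3.65,0,0,0,0,0, 10.4,-7.3,0,0,0,0,0, 15.6,-11,0,0,0,0,0, 20.8,-14.6,0,0,0,0,0, 26,-18.3,0,0,0,0,0, 31.2,-21.9,0,0,0,0,0, 36.4,-25.6,1,0,0,0,0, 41.6,-29.2,2,0,0,0.05,0, 46.8,-32.9,3,0,0,0.05,0, 51.9,-36.5,4,0,0,0.05,0]'; python3 - <<'E'
from h import *
go((575,-79,111),np.radians(106))
E
```

```text
time_s: 2.35
eef_pos: [569.0, -87.5, 215.2]
orientation: [3.111, 0.435, 0.001]
force: [0.5, -0.3, -0.0]
gripper_width: 0.002
gripper_force: 0.0
shift [ 0.8  -0.66 10.42] turn [ 0.001 -0.001 -0.001]
```

```bash
python3 -m jog '[0,0,3,0,0,0,0, 0,0,6,0,0,0,0, 0,0,6,0,0,0,0,0,0,6,0,0,0,0]'; python3 - <<'E'
from h import *
go((575,-79,111),np.radians(106))
im,d=get_image("top"); cv2.imwrite("pics/t1.png",cv2.resize(im[130:230,290:420],None,fx=5,fy=5,interpolation=cv2.INTER_CUBIC))
im,d=get_image("scene"); cv2.imwrite("pics/s1.png",cv2.resize(im[150:260,210:340],None,fx=5,fy=5,interpolation=cv2.INTER_CUBIC))
E
```

```text
time_s: 2.85
eef_pos: [568.5, -89.3, 156.2]
orientation: [3.111, 0.434, 0.002]
force: [0.5, -0.1, 0.2]
gripper_width: 0.001
gripper_force: 0.0
shift [ 0.9  -0.82  4.52] turn [ 0.001 -0.001 -0.002]
```

View pics/s1.png

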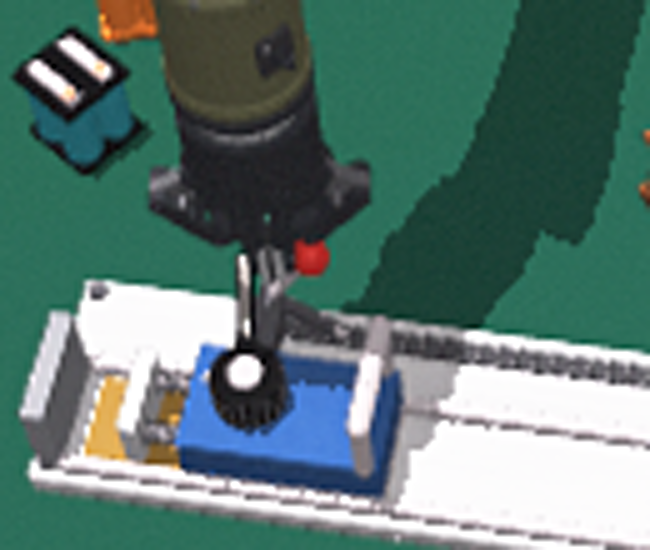

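The arm tip and lever show near (250,265) and (290,280), with the finger above them. I correct 1 cm toward +y, then descend.

```bash
python3 -m jog '[0.9,-0.8,0,0,0,0,0, 0.9,-0.8,0,0,0,0,0, 0.9,-0.8,2.3,0,0,0,0, 0.9,-0.8,4.5,0,0,0,0, 0.9,-0.8,4.5,0,0,0,0]'; python3 - <<'E'
from h import *
go((575,-79,111),np.radians(106))
p,R=Rt(); C=np.array([627.4,-90.4]); print(p,R.round(2))
p=np.array([575,-79,111.])
r0=p[:2]-C
for a in np.arange(8,66,8):
    th=np.radians(a); M=np.array([[np.cos(th),-np.sin(th)],[np.sin(th),np.cos(th)]])
    q=np.r_[C+M@r0,p[2]]; print(a,q.round(),(R.T@(q-Rt()[0])/10).round(2), round(-th,2))
E
```

```text
time_s: 3.58
eef_pos: [573.2, -78.7, 109.2]
orientation: [-3.111, -0.436, 0.005]
force: [0.4, 0.2, 0.6]
gripper_width: 0.003
gripper_force: 0.0
shift [ 0.16  0.08 -0.18] turn [-0.001  0.003 -0.001]
[573.20144631 -78.67767412 109.17272275] [[ 0.96  0.27 -0.  ]
 [ 0.27 -0.96  0.  ]
 [-0.   -0.   -1.  ]]
8 [574. -86. 111.] [-0.14  0.76 -0.18] -0.14
16 [574. -94. 111.] [-0.35  1.48 -0.18] -0.28
24 [ 575. -101.  111.] [-0.46  2.22 -0.18] -0.42
32 [ 577. -109.  111.] [-0.46  2.97 -0.18] -0.56
40 [ 580. -115.  111.] [-0.36  3.71 -0.19] -0.7
48 [ 584. -122.  111.] [-0.16  4.43 -0.19] -0.84
56 [ 589. -127.  111.] [ 0.14  5.12 -0.19] -0.98
64 [ 594. -132.  111.] [ 0.54  5.75 -0.19] -1.12
```

```bash
python3 -m jog '[-0.1,0.7,0,0,0,-0.14,0, -0.3,1.5,0,0,0,-0.28,0, -0.4,2.2,0,0,0,-0.42,0, -0.4,3,0,0,0,-0.56,0, -0.3,3.7,0,0,0,-0.7,0, -0.1,4.4,0,0,0,-0.84,0, 0.2,5.1,0,0,0,-0.98,0, 0.2,5.1,0,0,0,-0.98,0]'; python3 - <<'E'
from h import *
im,d=get_image("top"); tips("top",["collar_arm_tip","collar_mid","bow_mid","pawl_ball"])
im,d=get_image("scene"); tips("scene",["collar_arm_tip","collar_mid","bow_mid","pawl_ball"])
cv2.imwrite("pics/s2.png",cv2.resize(im[150:260,210:340],None,fx=5,fy=5,interpolation=cv2.INTER_CUBIC))
E
```

```text
time_s: 4.58
eef_pos: [590.5, -127.7, 111.1]
orientation: [2.542, 1.845, 0.001]
force: [-0.3, -0.4, -0.4]
gripper_width: 0.0
gripper_force: 0.2
top collar_mid 0.56 [627. -89.  90.] [352. 166.]
top bow_mid 0.93 [617. -19. 119.] [332. 166.]
top pawl_ball 0.64 [542. -77. 111.] [349. 188.]
scene collar_arm_tip 0.62 [ 595. -170.  100.] [237. 211.]
scene collar_mid 0.9 [629. -90.  95.] [259. 227.]
scene collar_mid 0.69 [616. -15. 125.] [284. 224.]
scene bow_mid 0.58 [616. -17. 123.] [284. 224.]
scene bow_mid 0.55 [433. 250.  -4.] [379. 212.]
scene pawl_ball 0.71 [541. -77. 110.] [272. 201.]
scene pawl_ball 0.45 [617. -17.  -2.] [286. 243.]
```

View pics/s2.png

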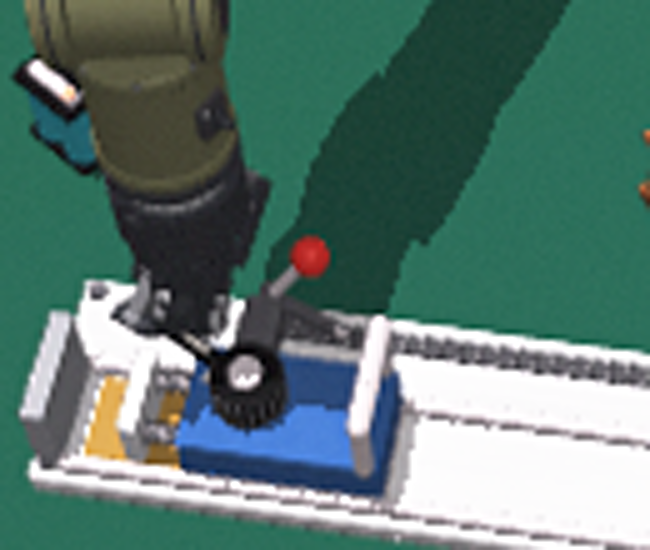

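```bash
python3 -m jog '[0,0,-3,0,0,0,0, 0,0,-6,0,0,0,0, 0,0,-6,0,0,0,0]'; python3 - <<'E'
from h import *
go((540,-34,171),np.radians(95))
E
```

```text
time_s: 5.45
eef_pos: [591.8, -127.5, 172.5]
orientation: [2.538, 1.846, 0.006]
force: [0.3, -0.6, -1.1]
gripper_width: -0.001
gripper_force: 0.0
shift [ 7.29 -7.82  0.12] turn [ 0.004 -0.004  1.17 ]
```

```bash
python3 -m jog '[1,-1.1,0,0,0,0.17,0, 2.1,-2.2,0,0,0,0.34,0, 3.1,-3.3,0,0,0,0.5,0, 4.2,-4.5,0,0,0,0.67,0, 5.2,-5.6,0,0,0,0.84,0, 6.2,-6.7,0,0,0,1,0, 7.3,-7.8,0,0,0,1.17,0, 7.3,-7.8,0,0,0,1.17,0, 7.3,-7.8,2.5,0,0,1.17,0, 7.3,-7.8,5,0,0,1.17,0]'; python3 - <<'E'
from h import *
go((540,-34,119),np.radians(95)); go((545,-88,119),np.radians(95))
E
```

```text
time_s: 6.7
eef_pos: [539.0, -35.0, 119.5]
orientation: [3.138, 0.142, 0.001]
force: [-0.2, -0.3, -0.8]
gripper_width: 0.009
gripper_force: 0.0
shift [ 0.11 -0.09  0.05] turn [ 0.001 -0.001  0.003]
shift [0.12 5.33 0.06] turn [ 0.001 -0.001  0.003]
```

```bash
python3 -m jog '[0.2,1.3,0,0,0,0,0, 0.2,2.5,0,0,0,0,0, 0.2,3.7,0,0,0,0,0, 0.2,5,0,0,0,0,0, 0.2,5.8,0,0,0,0,0, 0.2,5.8,0,0,0,0,0]'; python3 - <<'E'
from h import *
im,d=get_image("scene"); tips("scene",["collar_arm_tip","collar_mid","bow_mid","pawl_ball"])
im,d=get_image("top"); tips("top",["bow_mid","pawl_ball"])
E
```

```text
time_s: 7.45
eef_pos: [545.5, -92.7, 120.4]
orientation: [3.138, 0.136, 0.0]
force: [-0.1, 1.2, -0.8]
gripper_width: 0.001
gripper_force: 0.0
scene collar_arm_tip 0.73 [454. 467.  -3.] [445. 231.]
scene collar_arm_tip 0.6 [434. 248.  -2.] [378. 212.]
scene collar_mid 0.94 [626. -89.  92.] [260. 227.]
scene bow_mid 0.91 [617. -17. 127.] [283. 224.]
scene pawl_ball 0.67 [ 549. -141.  113.] [251. 198.]
```

```bash
python3 -m jog '[0.2,5,0,0,0,0,0, 0.2,5,-3,0,0,0,0, 0.2,5,-6,0,0,0,0.6, 0.2,5,-6,0,0,0,0.6]'; python3 - <<'E'
from h import *
go((619.5,-16,175),np.radians(95)); go((619.5,-16,128),np.radians(95))
E
```

```text
time_s: 8.35
eef_pos: [553.4, -141.4, 182.3]
orientation: [3.138, 0.138, 0.007]
force: [0.1, -0.1, -0.5]
gripper_width: 0.419
gripper_force: 0.0
shift [  7.68 -11.92   0.75] turn [ 0.001 -0.004  0.   ]
shift [  7.66 -11.92   5.45] turn [ 0.001 -0.004  0.   ]
```

I shifted the wrong way while backing off, since the rows are relative to the call's start. Checking what that moved.

```bash
python3 - <<'E'
from h import *
im,d=get_image("scene"); tips("scene",["collar_arm_tip","collar_mid","bow_mid","pawl_ball"])
im2,d=get_image("top"); tips("top",["collar_arm_tip","collar_mid","bow_mid","pawl_ball"])
cv2.imwrite("pics/s3.png",cv2.resize(im[150:260,210:340],None,fx=5,fy=5,interpolation=cv2.INTER_CUBIC))
E
```

```text
scene collar_arm_tip 0.68 [ 600. -209.   99.] [225. 210.]
scene collar_arm_tip 0.28 [ 640. -206.   20.] [225. 234.]
scene collar_mid 0.77 [ 632. -126.   93.] [248. 226.]
scene bow_mid 0.83 [618. -57. 124.] [270. 222.]
scene pawl_ball 0.58 [ 547. -178.  109.] [239. 196.]
top collar_arm_tip 0.2 [618. -56. 122.] [343. 165.]
top collar_mid 0.69 [434. 248.  -1.] [255. 224.]
top collar_mid 0.61 [ 630. -129.   90.] [364. 165.]
top bow_mid 0.69 [619. -56. 121.] [343. 165.]
```

View pics/s3.png

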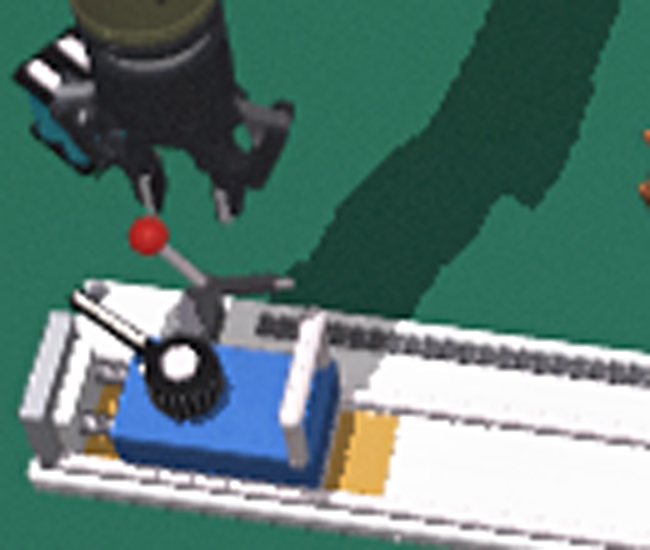

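The slip only ran the carriage up to the end plate. The pawl is still thrown over (ball at px (148,235)), the collar is still open, and the bow is now near (623,-55). Next I grasp the bow.

```bash
python3 - <<'E'
from h import *
go((623,-55,128),np.radians(95))
E
python3 -m jog '[3.8,-4,0,0,0,0,0.6, 7.6,-8,0,0,0,0,0.6, 7.6,-8,0,0,0,0,0.6, 7.6,-8,0,0,0,0,0.6]'; python3 - <<'E'
from h import *
go((623,-55,128),np.radians(95))
E
```

```text
shift [ 7.86 -7.95  5.18] turn [-0.     0.001  0.001]
time_s: 9.35
eef_pos: [620.1, -55.2, 179.9]
orientation: [3.138, 0.138, -0.002]
force: [-0.6, 0.2, -0.7]
gripper_width: 0.602
gripper_force: 0.0
shift [0.3  0.   5.19] turn [0.001 0.001 0.001]
```

```bash
python3 -m jog '[0.3,0,2.6,0,0,0,0.6, 0.3,0,5.2,0,0,0,0.6, 0.3,0,5.2,0,0,0,0.6, 0.3,0,5.2,0,0,0,0, 0.3,0,5.2,0,0,0,0, 0.3,0,5.2,0,0,0,0]' 50;  python3 -m jog '[0,-2,0,0,0,0,0, 0,-5,0,0,0,0,0, 0,-8,0,0,0,0,0, 0,-11,0,0,0,0,0, 0,-14,0,0,0,0,0, 0,-17,0,0,0,0,0, 0,-20,0,0,0,0,0, 0,-22,0,0,0,0,0, 0,-22,0,0,0,0,0]'
```

```text
time_s: 10.1
eef_pos: [624.3, -55.6, 129.7]
orientation: [3.137, 0.137, 0.003]
force: [-0.6, -1.6, 4.6]
gripper_width: 0.144
gripper_force: 48.8
time_s: 11.22
eef_pos: [604.7, 168.6, 129.7]
orientation: [-3.135, -0.142, -0.004]
force: [-1.1, 3.9, 5.6]
gripper_width: 0.141
gripper_force: 49.5
```

```bash
python3 -m jog '[0,0,0,0,0,0,0.6, 0,0,0,0,0,0,0.6, 0,0,-4,0,0,0,1, 0,0,-8,0,0,0,1, 0,0,-10,0,0,0,1, 0,0,-10,0,0,0,1]'; python3 - <<'E'
from h import *
im,d=get_image("top"); tips("top",["collar_mid","bow_mid","pawl_ball","collar_arm_tip"]); bricks("top",d,[(433,249),(415,-285)])
im,d=get_image("scene"); tips("scene",["pawl_ball","collar_arm_tip"]); bricks("scene",d,[(433,249),(415,-285)])
go((433,250,160),np.radians(27)); print(status.get_state()["qpos"])
E
```

```text
time_s: 11.98
eef_pos: [605.2, 164.2, 229.7]
orientation: [-3.138, -0.136, -0.005]
force: [0.4, 1.4, -0.4]
gripper_width: 1.001
gripper_force: 0.0
top collar_mid 0.79 [613.  95.  90.] [298. 169.]
top pawl_ball 0.42 [531.  49. 115.] [311. 191.]
top collar_arm_tip 0.57 [576.  11.  96.] [323. 179.]
top brick [424. 269.] [56. 14.] angle 27.1 70
top brick [ 415. -283.] [56. 58.] angle 61.7 282
scene pawl_ball 0.69 [528.  48. 109.] [312. 206.]
scene pawl_ball 0.68 [ 632. -391.   -3.] [173. 223.]
scene collar_arm_tip 0.68 [582.  12. 100.] [297. 220.]
scene collar_arm_tip 0.54 [619. -19.  -0.] [285. 244.]
scene brick [432. 250.] [59. 57.] angle 29.3 215
scene brick [ 415. -285.] [58. 57.] angle 64.7 247
shift [-16.26 -10.02   6.76] turn [1.000e-03 1.000e-03 1.187e+00]
[-0.33149987  0.71682916 -0.01451482  1.59414577  0.01293456  0.83222904
 -1.83415359]
```

```bash
python3 -m jog '[-3,-1.5,0,0,0,0.17,1, -6,-3,0,0,0,0.34,1, -9,-5,1,0,0,0.51,1, -12,-7,2,0,0,0.68,1, -15,-9,3,0,0,0.85,1, -16.3,-10,4.5,0,0,1.02,1, -16.3,-10,6.8,0,0,1.19,1, -16.3,-10,6.8,0,0,1.19,1, -16.3,-10,6.8,0,0,1.19,1]'; python3 - <<'E'
from h import *
im,d=get_image("scene"); bricks("scene",d,[(433,249)])
go((433,250,51),np.radians(27.5)); print(status.get_state()["qpos"])
E
```

```text
time_s: 13.5
eef_pos: [433.7, 249.8, 160.7]
orientation: [-2.678, 1.641, -0.001]
force: [0.2, -0.8, 0.0]
gripper_width: 1.001
gripper_force: 0.0
scene brick [432. 248.] [59. 56.] angle 28.3 278
shift [-0.05  0.09 11.  ] turn [-0.001  0.    -0.01 ]
[-0.87582887  0.72854958  0.43655632  2.04378756 -0.62773531  0.50009141
 -2.64547096]
```

Joint 7 is at its limit here, so I grip along the other pair of sides (117°) and place turned the other way.

```bash
python3 -m jog '[0,0,0,0,0,-0.18,1, 0,0,0,0,0,-0.36,1, 0,0,0,0,0,-0.54,1, 0,0,0,0,0,-0.72,1, 0,0,0,0,0,-0.9,1, 0,0,0,0,0,-1.08,1, 0,0,0,0,0,-1.26,1, 0,0,0,0,0,-1.44,1, 0,0,0,0,0,-1.58,1, 0,0,0,0,0,-1.58,1]'; python3 - <<'E'
from h import *
go((433,250,51),np.radians(117.5)); print(status.get_state()["qpos"])
E
```

```text
time_s: 14.8
eef_pos: [434.1, 249.6, 161.2]
orientation: [-3.052, -0.741, -0.003]
force: [-0.2, -0.3, 0.1]
gripper_width: 1.0
gripper_force: 0.0
shift [-0.11 -0.08 11.02] turn [-0.    -0.002 -0.004]
[-0.63057062  0.67866697  0.02714719  2.03185281 -0.04135821  0.42922214
 -1.66644093]
```

```bash
python3 -m jog '[-0.1,-0.1,3,0,0,0,1, -0.1,-0.1,7,0,0,0,1, -0.1,-0.1,11,0,0,0,1, -0.1,-0.1,11,0,0,0,1, -0.1,-0.1,11,0,0,0,0, -0.1,-0.1,11,0,0,0,0,-0.1,-0.1,11,0,0,0,0, -0.1,-0.1,11,0,0,0,0]' 40; python3 -m jog '[0,0,-5,0,0,0,0, 0,0,-10,0,0,0,0, 0,0,-14,0,0,0,0, 0,0,-14,0,0,0,0]'; python3 - <<'E'
from h import *
B=np.array([636.3,-207.2]); ey=np.array([-.0872,.9962])
q=B+33*ey; print(q); go((*q,191),np.radians(5)); go((*q,191),np.radians(95));print(status.get_state()["qpos"])
E
```

```text
time_s: 15.8
eef_pos: [433.1, 250.4, 52.1]
orientation: [-3.052, -0.742, -0.005]
force: [0.7, -1.4, 7.1]
gripper_width: 0.651
gripper_force: 44.2
time_s: 16.3
eef_pos: [433.3, 251.3, 193.5]
orientation: [-3.05, -0.742, -0.011]
force: [-0.2, -0.1, -4.3]
gripper_width: 0.648
gripper_force: 46.3
[ 633.4224 -174.3254]
shift [-1.78 47.    0.2 ] turn [ 0.003 -0.007 -1.181]
shift [-1.78 47.    0.2 ] turn [-0.002 -0.007  0.39 ]
[-0.6398189   0.620885    0.03519739  2.0101196  -0.04219523  0.50399462
 -1.667648  ]
```

```bash
python3 -m jog '[0,3,-3,0,0,0,0, -0.3,8,-4,0,0,-0.12,0, -0.5,13,-4,0,0,-0.26,0, -0.7,18.5,-4,0,0,-0.4,0, -0.9,24,-4,0,0,-0.54,0, -1.1,29.5,-4,0,0,-0.68,0, -1.3,35,-4,0,0,-0.82,0, -1.5,40,-4,0,0,-0.96,0, -1.7,44,-3,0,0,-1.1,0, -1.8,47,0,0,0,-1.18,0]'; python3 -m jog '[0,0,0,0,0,0,0,0,0,0,0,0,0,0]'; python3 - <<'E'
from h import *
B=np.array([636.3,-207.2]); ey=np.array([-.0872,.9962])
im,d=get_image("scene"); W=cloud("scene",d)
q=B+33*ey; go((*q,120),np.radians(5)); print(status.get_state()["qpos"])
im,d=get_image("top");  bricks("top",d,[(415,-285)]); bricks("scene",get_image("scene")[1],[(415,-285)])
tips("scene",["bed_end","brick1"]); tips("top",["bed_end","brick1"])
E
```

```text
time_s: 17.55
eef_pos: [632.4, -178.0, 189.3]
orientation: [2.121, 2.316, 0.001]
force: [1.1, 0.2, -4.6]
gripper_width: 0.65
gripper_force: 46.4
time_s: 17.8
eef_pos: [631.0, -174.1, 189.0]
orientation: [-2.12, -2.314, 0.0]
force: [0.1, 1.3, -3.4]
gripper_width: 0.649
gripper_force: 46.1
shift [-0.12  0.18  6.99] turn [-0.001 -0.002  0.001]
[ 0.39263479  0.82007644 -0.37201865  1.52035004  0.3532001   0.86925299
 -0.0129318 ]
top brick [0. 0.] [0. 0.] angle 0.0 0
scene brick [ 401. -261.] [38. 16.] angle 35.8 34
scene bed_end 0.66 [ 639. -206.   22.] [225. 233.]
scene brick1 0.97 [378. 137.  -4.] [348. 192.]
scene brick1 0.73 [308. 293.  -6.] [397. 185.]
scene brick1 0.73 [ 300. -286.    0.] [238. 150.]
scene brick1 0.71 [ 636. -175.  137.] [229. 216.]
scene brick1 0.6 [ 411. -284.    1.] [228. 175.]
scene brick1 0.24 [635. 429.  -2.] [427. 281.]
top bed_end 0.97 [ 633. -210.   23.] [384. 170.]
top brick1 0.89 [311. 295.  -2.] [240. 259.]
top brick1 0.74 [ 632. -176.  132.] [379. 161.]
top brick1 0.65 [372. 136.   3.] [286. 242.]
```

```bash
python3 -m jog '[-0.1,0.2,2,0,0,0,0, -0.1,0.2,6,0,0,0,0, -0.1,0.2,9.2,0,0,0,0, -0.1,0.2,9.2,0,0,0,0]'; python3 - <<'E'
from h import *
B=np.array([636.3,-207.2]); ey=np.array([-.0872,.9962])
q=B+33*ey; go((*q,73),np.radians(5))
im,d=get_image("scene"); d1=d
cv2.imwrite("pics/s4.png",cv2.resize(im[180:280,190:310],None,fx=6,fy=6,interpolation=cv2.INTER_CUBIC))
E
```

```text
time_s: 18.65
eef_pos: [631.1, -175.8, 94.4]
orientation: [-2.118, -2.312, 0.007]
force: [0.1, 0.4, -3.2]
gripper_width: 0.65
gripper_force: 46.0
shift [0.12 0.26 2.14] turn [-0.008 -0.002  0.   ]
```

View pics/s4.png

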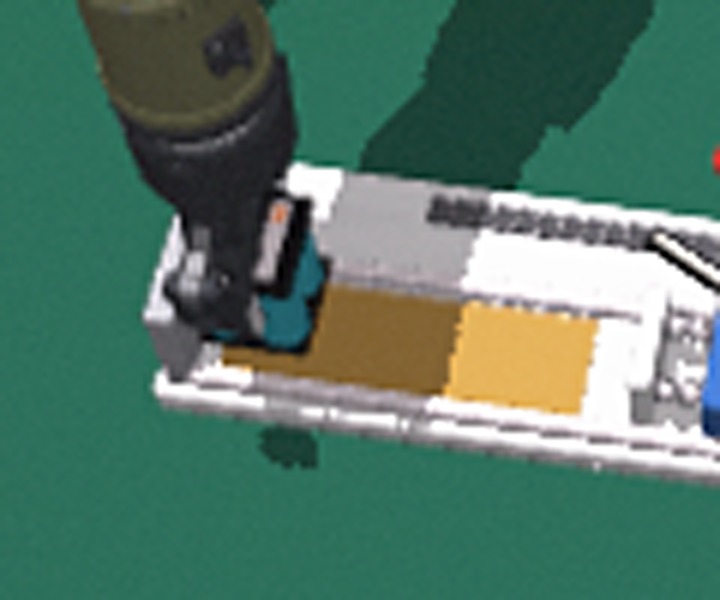

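The held brick hovers just above the bed between the rails (around (280,300)). I shift 2.5 mm outward and lower it.

```bash
python3 -m jog '[0.1,0.25,0,0,0,0,0, 0.1,0.25,0.6,0,0,0,0, 0.1,0.25,1.2,0,0,0,0, 0.1,0.25,1.7,0,0,0,0, 0.1,0.25,1.7,0,0,0,0]'
```

```text
time_s: 19.32
eef_pos: [635.9, -174.9, 80.7]
orientation: [-2.122, -2.315, 0.001]
force: [-0.7, 0.5, -3.7]
gripper_width: 0.655
gripper_force: 46.2
```

```bash
python3 -m jog '[0,-0.1,0.4,0,0,0,0, 0,-0.2,0.8,0,0,0,0, 0,-0.2,0.9,0,0,0,0, 0,-0.2,0.9,0,0,0,0]'
```

```text
time_s: 19.82
eef_pos: [634.5, -175.1, 72.4]
orientation: [2.123, 2.316, 0.0]
force: [0.9, -0.1, -3.5]
gripper_width: 0.648
gripper_force: 46.4
```

```bash
python3 -m jog '[0,0,0.1,0,0,0,0, 0,0,0.1,0,0,0,0.75, 0,0,0.1,0,0,0,0.9, 0,0,0.1,0,0,0,1, 0,0,-5,0,0,0,1, 0,0,-10,0,0,0,1, 0,0,-12,0,0,0,1, 0,0,-12,0,0,0,1]'; python3 - <<'E'
from h import *
for n in("top","scene"):
    im,d=get_image(n); bricks(n,d,[(415,-285)]); bricks(n,d,[(634,-175)],90); tips(n,["brick1"])
go((415,-284,160),np.radians(152)); print(status.get_state()["qpos"])
cv2.imwrite("pics/s5.png",cv2.resize(im[150:260,180:310],None,fx=5,fy=5,interpolation=cv2.INTER_CUBIC))
E
```

```text
time_s: 20.82
eef_pos: [635.7, -175.3, 194.1]
orientation: [2.121, 2.313, 0.003]
force: [0.6, -0.0, -0.3]
gripper_width: 1.001
gripper_force: 0.0
top brick [0. 0.] [0. 0.] angle 0.0 0
top brick [ 631. -177.] [63. 59.] angle 6.4 184
top brick1 0.74 [ 636. -180.   16.] [376. 170.]
top brick1 0.65 [376. 134.   5.] [286. 241.]
top brick1 0.55 [310. 296.  -3.] [239. 259.]
scene brick [ 400. -263.] [46. 19.] angle 35.8 46
scene brick [ 638. -184.] [58. 74.] angle 6.1 350
scene brick1 0.83 [310. 294.  -4.] [397. 185.]
scene brick1 0.82 [ 299. -286.    1.] [238. 150.]
scene brick1 0.79 [379. 138.  -4.] [349. 192.]
scene brick1 0.7 [ 636. -175.   18.] [235. 235.]
scene brick1 0.46 [ 413. -282.    0.] [228. 175.]
shift [ -8.96 -22.69   3.12] turn [-0.003  0.     0.576]
[ 0.39308026  0.82280617 -0.37274573  1.51073554  0.35419235  0.87842672
 -0.01236018]
```

View pics/s5.png

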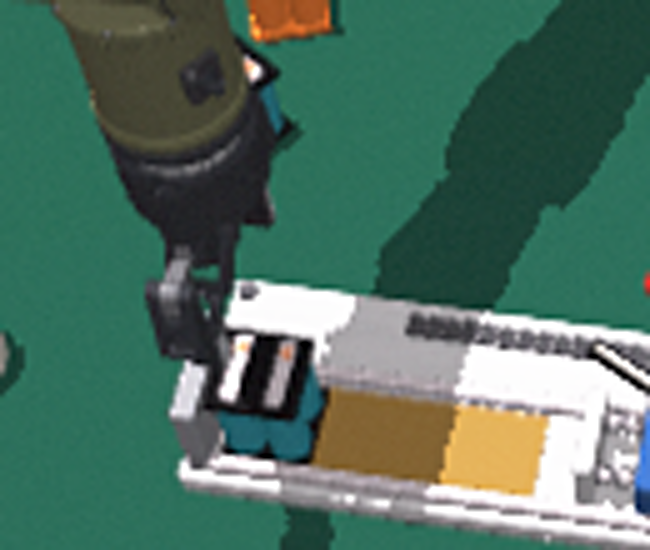

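Brick 1 stands on the bed against the end plate (px (265,390)). Next is brick 2 at (415,-284).

```bash
python3 -m jog '[-1.8,-4.5,0,0,0,0.12,1, -3.6,-9,0,0,0,0.24,1, -5.4,-13.6,0,0,0,0.36,1, -7.2,-18,1,0,0,0.48,1, -9,-22.7,2,0,0,0.576,1, -9,-22.7,2,0,0,0.576,1, -9,-22.7,2,0,0,0.576,1]'; python3 - <<'E'
from h import *
for n in("top","scene"):
    im,d=get_image(n); bricks(n,d,[(415,-285)]); tips(n,["brick1"])
go((415,-284,51),np.radians(152)); print(status.get_state()["qpos"])
E
```

```text
time_s: 21.9
eef_pos: [416.5, -284.2, 171.7]
orientation: [-2.692, -1.618, -0.001]
force: [0.4, 0.8, 0.0]
gripper_width: 1.0
gripper_force: 0.0
top brick [ 417. -279.] [45. 56.] angle 61.2 156
top brick1 0.91 [ 633. -164.   17.] [371. 171.]
top brick1 0.72 [ 414. -289.    1.] [406. 232.]
top brick1 0.7 [372. 137.   1.] [285. 242.]
top brick1 0.61 [ 307. -283.    0.] [405. 263.]
scene brick [ 416. -283.] [59. 58.] angle 60.7 250
scene brick1 0.81 [ 413. -285.    0.] [227. 175.]
scene brick1 0.76 [377. 139.  -3.] [349. 192.]
scene brick1 0.64 [ 634. -164.   18.] [239. 235.]
scene brick1 0.56 [309. 293.  -2.] [397. 184.]
scene brick1 0.47 [ 628. -392.   -0.] [173. 221.]
scene brick1 0.18 [604. 170. 126.] [348. 234.]
shift [-0.14 -0.21 12.12] turn [ 0.001 -0.001  0.002]
[ 0.64111629  0.6662928  -0.21674219  2.00305004  0.27958273  0.49938421
 -0.26394679]
```

```bash
python3 -m jog '[-0.1,0,4,0,0,0,1, -0.1,0,8,0,0,0,1, -0.1,0,12.1,0,0,0,1, -0.1,0,12.1,0,0,0,1, -0.1,0,12.1,0,0,0,0, -0.1,0,12.1,0,0,0,0, -0.1,0,12.1,0,0,0,0, -0.1,0,12.1,0,0,0,0]' 40; python3 -m jog '[0,0,-5,0,0,0,0, 0,0,-10,0,0,0,0, 0,0,-16,0,0,0,0, 0,0,-16,0,0,0,0]'; python3 - <<'E'
from h import *
for n in("top","scene"):
    im,d=get_image(n); bricks(n,d,[(633,-170)],90); tips(n,["brick1"])
cv2.imwrite("pics/s6.png",cv2.resize(im[150:260,180:310],None,fx=5,fy=5,interpolation=cv2.INTER_CUBIC))
B=np.array([636.3,-207.2]); ey=np.array([-.0872,.9962])
q=B+110*ey; print(q); go((*q,191),np.radians(5))
E
```

```text
time_s: 23.1
eef_pos: [416.4, -285.8, 53.0]
orientation: [2.691, 1.616, 0.002]
force: [-0.4, 0.5, 7.9]
gripper_width: 0.649
gripper_force: 44.6
time_s: 23.6
eef_pos: [418.0, -286.9, 216.0]
orientation: [2.686, 1.612, 0.008]
force: [0.8, 0.3, -3.9]
gripper_width: 0.649
gripper_force: 45.8
top brick [ 634. -174.] [61. 86.] angle 6.7 302
top brick1 0.8 [ 303. -284.   -3.] [406. 264.]
top brick1 0.75 [310. 298.  -4.] [239. 259.]
top brick1 0.63 [374. 137.   3.] [285. 241.]
top brick1 0.53 [ 634. -165.   18.] [371. 170.]
top brick1 0.43 [ 421. -292.  160.] [419. 223.]
scene brick [ 635. -175.] [60. 85.] angle 10.8 375
scene brick1 0.89 [ 411. -284.  159.] [219. 145.]
scene brick1 0.79 [ 302. -287.   -2.] [237. 151.]
scene brick1 0.75 [ 634. -162.   19.] [239. 235.]
scene brick1 0.67 [309. 294.  -3.] [397. 185.]
scene brick1 0.64 [377. 142.  -4.] [350. 192.]
[626.708 -97.618]
shift [26.51  9.95  1.88] turn [-0.003 -0.001 -0.576]
```

View pics/s6.png

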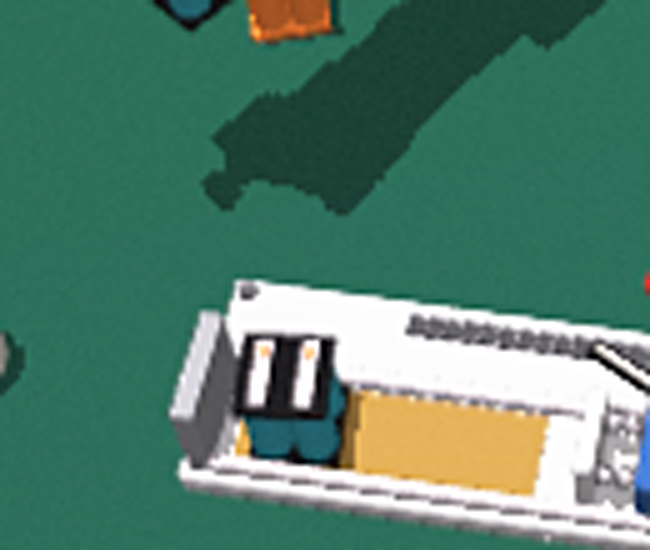

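Brick 1 was knocked about 11 mm along the bed but still stands squarely in the channel, which is acceptable. Brick 2 goes in at bed y ≈ 110 mm.

```bash
python3 -m jog '[4.4,1.7,0,0,0,-0.1,0, 8.8,3.3,0,0,0,-0.2,0, 13.2,5,0,0,0,-0.3,0, 17.6,6.6,0,0,0,-0.4,0, 22,8.3,0,0,0,-0.5,0, 26.5,9.9,0,0,0,-0.576,0, 26.5,9.9,3,0,0,-0.576,0, 26.5,9.9,7,0,0,-0.576,0, 26.5,9.9,11,0,0,-0.576,0, 26.5,9.9,11,0,0,-0.576,0]'; python3 - <<'E'
from h import *
B=np.array([636.3,-207.2]); ey=np.array([-.0872,.9962])
q=B+110*ey; q[0]+=1; go((*q,73),np.radians(5))
E
```

```text
time_s: 25.05
eef_pos: [623.2, -97.8, 96.2]
orientation: [-2.116, -2.31, 0.012]
force: [-0.2, 0.5, -2.3]
gripper_width: 0.65
gripper_force: 45.4
shift [-0.03  0.48  2.31] turn [-0.011 -0.001  0.001]
```

```bash
python3 -m jog '[0,0.35,0,0,0,0,0, 0,0.35,0,0,0,0,0, 0,0.35,0.6,0,0,0,0]'; python3 -m jog '[0,0,0,0,0,0,0]'
```

```text
time_s: 25.42
eef_pos: [632.3, -97.8, 96.9]
orientation: [2.121, 2.314, 0.003]
force: [0.4, -0.3, -4.3]
gripper_width: 0.654
gripper_force: 45.5
time_s: 25.55
eef_pos: [630.7, -97.8, 95.3]
orientation: [-2.123, -2.316, 0.001]
force: [-0.7, -0.3, -4.2]
gripper_width: 0.653
gripper_force: 45.5
```

Overshoot settling; I read again after a hold.

```bash
python3 -m jog '[0,-0.25,0,0,0,0,0, 0,-0.25,0,0,0,0,0, 0,-0.25,0,0,0,0,0]'; python3 - <<'E'
from h import *
go((627.5,-97.6,73),np.radians(5))
E
```

```text
time_s: 25.92
eef_pos: [628.6, -97.9, 95.4]
orientation: [2.123, 2.316, 0.0]
force: [-0.2, 0.8, -3.5]
gripper_width: 0.647
gripper_force: 45.5
shift [ 0.04 -0.1   2.24] turn [ 0.  0. -0.]
```

```bash
python3 -m jog '[0,-0.1,0.6,0,0,0,0, 0,-0.1,1.2,0,0,0,0, 0,-0.1,1.7,0,0,0,0, 0,-0.1,2,0,0,0,0, 0,-0.1,2.2,0,0,0,0,0,-0.1,2.2,0,0,0,0]'
```

```text
time_s: 26.68
eef_pos: [627.7, -97.9, 73.4]
orientation: [2.122, 2.316, 0.0]
force: [-0.7, -0.2, -3.9]
gripper_width: 0.65
gripper_force: 45.5
```

```bash
python3 -m jog '[0,0,0.05,0,0,0,0.75, 0,0,0.05,0,0,0,0.9, 0,0,0.05,0,0,0,1, 0,0,-4,0,0,0,1, 0,0,-8,0,0,0,1, 0,0,-10,0,0,0,0, 0,0,-10,0,0,0,0]'; python3 - <<'E'
from h import *
for n in("top","scene"):
    im,d=get_image(n); tips(n,["brick1","pawl_ball","collar_arm_tip","bow_mid","collar_mid"])
go((533,6,173),np.radians(5))
E
```

```text
time_s: 27.55
eef_pos: [628.7, -98.0, 175.1]
orientation: [2.121, 2.313, 0.004]
force: [0.9, 0.4, 0.0]
gripper_width: 0.601
gripper_force: 0.0
top brick1 0.93 [309. 297.  -0.] [239. 259.]
top brick1 0.72 [ 634. -163.   16.] [371. 170.]
top brick1 0.59 [ 302. -283.   -0.] [406. 264.]
top brick1 0.54 [372. 131.   6.] [287. 242.]
top brick1 0.46 [ 628. -104.   19.] [355. 171.]
top pawl_ball 0.41 [533.  48. 116.] [312. 190.]
top collar_arm_tip 0.54 [576.  11.  92.] [323. 180.]
top bow_mid 0.83 [600. 169. 120.] [276. 169.]
top collar_mid 0.95 [609.  98.  92.] [297. 170.]
scene brick1 0.98 [627. -96.  21.] [260. 237.]
scene brick1 0.9 [313. 294.  -3.] [397. 185.]
scene brick1 0.88 [ 634. -164.   18.] [239. 235.]
scene brick1 0.73 [376. 139.  -3.] [349. 191.]
scene pawl_ball 0.45 [530.  49. 109.] [313. 206.]
scene pawl_ball 0.17 [619. -16.  -2.] [286. 244.]
scene collar_arm_tip 0.55 [580.  16.  98.] [298. 220.]
scene bow_mid 0.73 [603. 169. 129.] [347. 233.]
scene collar_mid 0.84 [610.  97.  94.] [322. 235.]
shift [ 1.117e+01 -8.510e+00  1.000e-02] turn [-0. -0. -0.]
```

Both bricks stand on the bed, at (634,-164) and (627,-97). Next I drop the pawl back by pushing the ball toward +y.

```bash
python3 -m jog '[4,-3,0,0,0,0,0, 8,-6,0,0,0,0,0, 11.2,-8.5,0,0,0,0,0, 11.2,-8.5,0,0,0,0,0, 11.2,-8.5,2.7,0,0,0,0, 11.2,-8.5,5.4,0,0,0,0, 11.2,-8.5,5.4,0,0,0,0]'; python3 -m jog '[1.4,0,0,0,0,0,0, 2.8,0,0,0,0,0,0, 4.2,0,0,0,0,0,0, 5.2,0,0,0,0,0,0, 5.6,0,0,0,0,0,0, 5.6,0,0,0,0,0,0, 5.6,0,0,0,0,0,0]';  python3 - <<'E'
from h import *
for n in("top","scene"):
    im,d=get_image(n); tips(n,["pawl_ball","collar_arm_tip","bow_mid","collar_mid"])
E
```

```text
time_s: 29.02
eef_pos: [532.6, 5.2, 117.9]
orientation: [-2.123, -2.314, 0.004]
force: [-1.1, 0.1, 0.6]
gripper_width: 0.0
gripper_force: 0.0
time_s: 29.9
eef_pos: [528.2, 61.3, 119.2]
orientation: [2.124, 2.315, -0.001]
force: [0.3, 0.2, -0.6]
gripper_width: -0.0
gripper_force: 0.0
top pawl_ball 0.57 [526. 108. 117.] [293. 192.]
top bow_mid 0.67 [599. 169. 120.] [275. 170.]
top collar_mid 0.91 [609.  97.  92.] [298. 170.]
scene pawl_ball 0.41 [524. 106. 113.] [332. 208.]
scene collar_arm_tip 0.73 [580.  18. 100.] [299. 220.]
scene bow_mid 0.89 [600. 171. 124.] [348. 233.]
scene collar_mid 0.62 [609.  96.  94.] [322. 235.]
```

```bash
python3 -m jog '[-1,0,0,0,0,0,0, -1,0,-4,0,0,0,0, -1,0,-7,0,0,0,0, -1,0,-7,0,0,0,0]'; python3 - <<'E'
from h import *
go((601,204,190),np.radians(5)); go((601,204,130),np.radians(5)); print(status.get_state()["qpos"])
E
```

```text
time_s: 30.9
eef_pos: [530.6, 51.5, 191.2]
orientation: [2.122, 2.312, 0.005]
force: [0.1, -0.4, -0.4]
gripper_width: -0.004
gripper_force: 0.0
shift [14.59  8.32  0.16] turn [ 0.005 -0.    -0.002]
shift [14.59  8.29  6.16] turn [ 0.005 -0.    -0.002]
[ 0.02926589  0.67253995 -0.34831396  1.90492681  0.37436626  0.62296471
 -0.46961549]
```

```bash
python3 -m jog '[5,2.8,0,0,0,0,0, 10,5.6,0,0,0,0,0, 14.6,8.3,0,0,0,0,0, 14.6,8.3,0,0,0,0,0, 14.6,8.3,0,0,0,0,0, 14.6,8.3,3,0,0,0,0, 14.6,8.3,6,0,0,0,0, 14.6,8.3,6,0,0,0,0]'; python3 - <<'E'
from h import *
go((601,204,130),np.radians(5)); go((612.8,67,130),np.radians(5))
E
```

```text
time_s: 31.9
eef_pos: [597.1, 201.4, 126.8]
orientation: [-2.124, -2.313, 0.011]
force: [-0.4, -0.2, 0.4]
gripper_width: 0.002
gripper_force: 0.0
shift [ 0.23  0.41 -0.32] turn [-0.006  0.004 -0.002]
shift [-13.52   0.42  -0.27] turn [-0.006  0.004 -0.002]
```

```bash
python3 -m jog '[-1.5,0.2,0,0,0,0,0, -3,0.3,0,0,0,0,0, -4.5,0.4,0,0,0,0,0, -6,0.4,0,0,0,0,0, -7.5,0.4,0,0,0,0,0, -9,0.4,0,0,0,0,0, -10.3,0.4,0,0,0,0,0, -11.6,0.4,0,0,0,0,0, -12.5,0.4,0,0,0,0,0, -12.5,0.4,0,0,0,0,0]'; python3 - <<'E'
from h import *
for n in("top","scene"):
    im,d=get_image(n); tips(n,["pawl_ball","bow_mid","collar_mid","brick1"])
go((613.3,55.8,130),np.radians(5))
cv2.imwrite("pics/s7.png",cv2.resize(im[150:260,200:330],None,fx=5,fy=5,interpolation=cv2.INTER_CUBIC))
E
```

```text
time_s: 33.15
eef_pos: [612.9, 81.4, 130.5]
orientation: [-2.121, -2.314, -0.003]
force: [-3.7, 5.2, 0.0]
gripper_width: 0.003
gripper_force: 2.6
top brick1 0.91 [311. 296.  -3.] [239. 259.]
top brick1 0.82 [ 631. -174.   12.] [374. 172.]
top brick1 0.78 [372. 134.   6.] [286. 242.]
top brick1 0.71 [ 307. -287.    2.] [407. 263.]
scene pawl_ball 0.54 [531.   4. 113.] [298. 203.]
scene bow_mid 0.58 [612.  66. 124.] [312. 229.]
scene collar_mid 0.84 [621.  -7.  94.] [287. 231.]
scene collar_mid 0.3 [531.   5. 113.] [299. 203.]
scene brick1 0.97 [379. 137.  -5.] [348. 192.]
scene brick1 0.91 [ 628. -116.   19.] [254. 237.]
scene brick1 0.8 [ 633. -173.   18.] [236. 235.]
scene brick1 0.77 [ 300. -285.   -2.] [238. 151.]
scene brick1 0.64 [309. 295.  -3.] [398. 185.]
shift [-2.56 -0.18  0.04] turn [-0.001 -0.003 -0.   ]
```

View pics/s7.png

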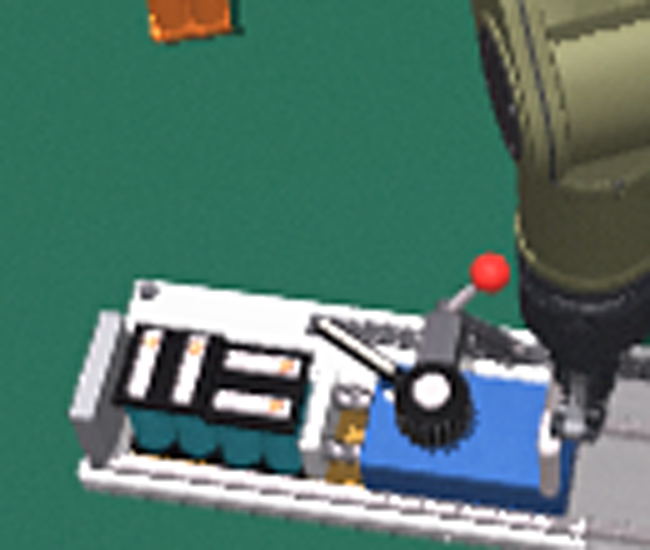

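The bricks touch each other and the plate is on the row, with a small gap left at the end plate. Continue pushing.

```bash
python3 -m jog '[-0.6,0,0,0,0,0,0, -1.2,-0.1,0,0,0,0,0, -1.8,-0.1,0,0,0,0,0, -2.3,-0.1,0,0,0,0,0, -2.6,-0.1,0,0,0,0,0, -2.6,-0.1,0,0,0,0,0, -2.6,-0.1,0,0,0,0,0]'; python3 - <<'E'
from h import *
for n in("top","scene"):
    im,d=get_image(n); tips(n,["pawl_ball","bow_mid","collar_mid","brick1"])
E
```

```text
time_s: 34.52
eef_pos: [614.6, 61.5, 130.6]
orientation: [-2.114, -2.315, -0.013]
force: [-2.5, 13.4, -2.1]
gripper_width: 0.002
gripper_force: 6.9
top pawl_ball 0.65 [ 629. -391.   -2.] [432. 174.]
top bow_mid 0.4 [611.  42. 121.] [314. 167.]
top brick1 0.79 [310. 297.  -4.] [239. 259.]
top brick1 0.69 [ 307. -287.    2.] [407. 263.]
top brick1 0.57 [376. 135.   3.] [286. 241.]
top brick1 0.45 [ 634. -182.   16.] [376. 171.]
scene pawl_ball 0.7 [532. -14. 112.] [293. 202.]
scene bow_mid 0.86 [611.  43. 126.] [304. 226.]
scene collar_mid 0.7 [620. -25.  93.] [281. 229.]
scene brick1 0.9 [ 627. -124.   21.] [252. 236.]
scene brick1 0.83 [378. 138.  -0.] [349. 191.]
scene brick1 0.74 [ 301. -287.    2.] [237. 150.]
scene brick1 0.6 [312. 291.  -7.] [396. 186.]
scene brick1 0.58 [ 632. -182.   18.] [234. 234.]
```

```bash
python3 -m jog '[-0.4,0,0,0,0,0,0, -0.9,0,0,0,0,0,0, -0.9,0,0,0,0,0,0, -0.9,0,0,0,0,0,0]'; python3 - <<'E'
from h import *
im,d=get_image("scene"); tips("scene",["pawl_ball","bow_mid","collar_mid"])
E
```

```text
time_s: 35.52
eef_pos: [615.2, 54.2, 130.6]
orientation: [-2.111, -2.316, -0.016]
force: [-4.3, 16.1, -2.9]
gripper_width: 0.002
gripper_force: 8.1
scene pawl_ball 0.62 [535. -26. 112.] [288. 202.]
scene bow_mid 0.83 [611.  38. 127.] [302. 226.]
scene collar_mid 0.8 [622. -37.  92.] [277. 229.]
```

```bash
python3 -m jog '[-0.2,0,0,0,0,0,0, -0.4,0,0,0,0,0,0, -0.4,0,0,0,0,0,0]'; python3 -m jog '[0,0,0,0,0,0,0,0,0,0,0,0,0,0]'
```

```text
time_s: 36.1
eef_pos: [615.4, 51.8, 130.7]
orientation: [-2.109, -2.316, -0.018]
force: [-3.8, 18.6, -3.6]
gripper_width: 0.002
gripper_force: 9.3
time_s: 36.35
eef_pos: [615.4, 51.8, 130.7]
orientation: [-2.109, -2.316, -0.018]
force: [-3.6, 18.3, -4.1]
gripper_width: 0.003
gripper_force: 9.3
```

```bash
python3 -m jog '[0.5,0,0,0,0,0,0, 1.2,0,0,0,0,0,0, 2,0,0,0,0,0,0, 3,0,0,0,0,0,0, 4,0,0,0,0,0,0, 4,0,-4,0,0,0,0, 4,0,-8,0,0,0,0, 4,0,-8,0,0,0,0]'; python3 - <<'E'
from h import *
for n in("top","scene"):
    im,d=get_image(n); tips(n,["pawl_ball","bow_mid","collar_mid","collar_arm_tip","brick1"])
cv2.imwrite("pics/s8.png",cv2.resize(im[170:270,200:320],None,fx=6,fy=6,interpolation=cv2.INTER_CUBIC))
E
```

```text
time_s: 37.35
eef_pos: [615.4, 81.6, 213.0]
orientation: [2.121, 2.311, 0.009]
force: [-0.4, 0.3, 0.1]
gripper_width: 0.003
gripper_force: 0.0
top bow_mid 0.74 [ 627. -394.    3.] [434. 174.]
top brick1 0.83 [ 307. -290.    2.] [408. 263.]
top brick1 0.71 [370. 134.   2.] [286. 242.]
top brick1 0.7 [313. 297.   0.] [239. 258.]
top brick1 0.5 [ 634. -182.   16.] [376. 171.]
scene pawl_ball 0.59 [534. -10. 111.] [293. 203.]
scene bow_mid 0.78 [612.  48. 125.] [306. 227.]
scene collar_mid 0.93 [620. -27.  92.] [281. 230.]
scene collar_arm_tip 0.61 [ 592. -106.  102.] [258. 214.]
scene brick1 0.86 [ 628. -120.   20.] [253. 236.]
scene brick1 0.86 [ 299. -286.   -1.] [238. 150.]
scene brick1 0.82 [378. 138.  -3.] [349. 192.]
scene brick1 0.8 [310. 294.  -1.] [397. 185.]
scene brick1 0.71 [ 631. -179.   17.] [235. 234.]
scene brick1 0.53 [636. 426.  -4.] [426. 281.]
```

View pics/s8.png

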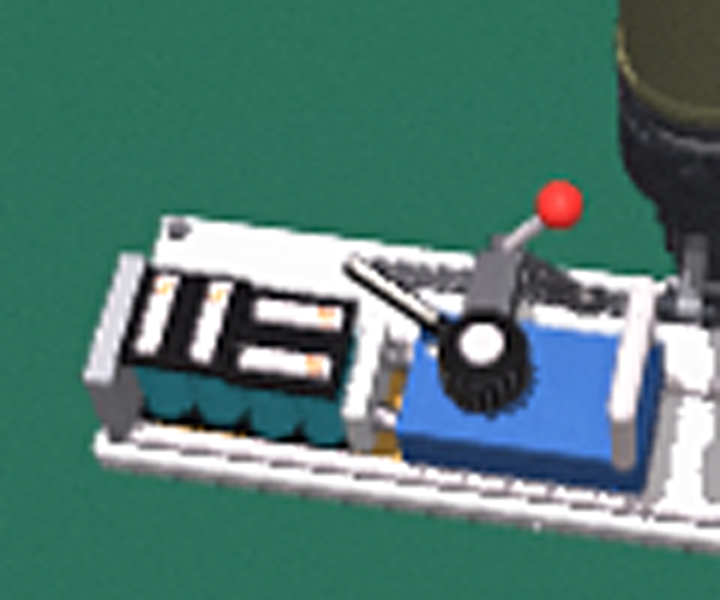

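The plate presses on the row, pushed in by about 10 mm after slipping back a tooth. The pawl is down (ball px (560,205)). The collar centre is about (620.5,-27), and next I turn the collar to locked.

```bash
python3 - <<'E'
from h import *
go((626,-85,190),np.radians(5)); go((626,-85,116),np.radians(5)); p,R=Rt(); C=np.array([620.5,-27.]); p0=np.array([626,-85,116.]); r0=p0[:2]-C
for a in range(8,81,8):
    th=-np.radians(a); M=np.array([[np.cos(th),-np.sin(th)],[np.sin(th),np.cos(th)]])
    q=C+M@r0; print(a,q.round(),(R.T@(np.r_[q,116]-p0)/10).round(2)[:2],round(-th,2))
E
```

```text
shift [-16.7   -0.13   1.9 ] turn [-0.  0. -0.]
shift [-16.7   -0.12   9.3 ] turn [-0.  0. -0.]
8 [618. -85.] [ 0.05 -0.81] 0.14
16 [610. -84.] [ 0.21 -1.61] 0.28
24 [602. -82.] [ 0.49 -2.37] 0.42
32 [594. -79.] [ 0.86 -3.09] 0.56
40 [587. -75.] [ 1.34 -3.75] 0.7
48 [581. -70.] [ 1.9  -4.34] 0.84
56 [575. -64.] [ 2.53 -4.85] 0.98
64 [571. -57.] [ 3.23 -5.26] 1.12
72 [567. -50.] [ 3.98 -5.57] 1.26
80 [564. -42.] [ 4.77 -5.77] 1.4
```

```bash
python3 -m jog '[-5,0,0,0,0,0,0, -10,0,0,0,0,0,0, -15,-0.1,0,0,0,0,0, -16.7,-0.1,0,0,0,0,0, -16.7,-0.1,0,0,0,0,0, -16.7,-0.1,4,0,0,0,0, -16.7,-0.1,7,0,0,0,0, -16.7,-0.1,7,0,0,0,0]'; python3 - <<'E'
from h import *
go((626,-85,116),np.radians(5))
E
```

```text
time_s: 38.95
eef_pos: [624.7, -81.8, 137.4]
orientation: [-2.115, -2.316, 0.003]
force: [0.4, -0.2, 0.4]
gripper_width: -0.004
gripper_force: 0.0
shift [-0.33  0.11  2.13] turn [-0.005 -0.002  0.004]
```

```bash
python3 -m jog '[-0.3,0.1,1,0,0,0,0, -0.3,0.1,2.1,0,0,0,0, -0.3,0.1,2.1,0,0,0,0]'; python3 - <<'E'
from h import *
go((626,-85,116),np.radians(5))
E
```

```text
time_s: 39.33
eef_pos: [627.2, -87.9, 117.8]
orientation: [-2.122, -2.315, 0.001]
force: [0.4, 0.0, 0.8]
gripper_width: 0.002
gripper_force: 0.0
shift [ 0.3  -0.1   0.18] turn [-0.001 -0.    -0.   ]
```

```bash
python3 -m jog '[0.3,-0.9,0.15,0,0,0.14,0, 0.5,-1.7,0.15,0,0,0.28,0, 0.8,-2.5,0.15,0,0,0.42,0, 1.2,-3.2,0.15,0,0,0.56,0, 1.6,-3.8,0.15,0,0,0.7,0, 2.2,-4.4,0.15,0,0,0.84,0, 2.8,-4.9,0.15,0,0,0.98,0, 2.8,-4.9,0.15,0,0,0.98,0]'; python3 - <<'E'
from h import *
for n in("top","scene"):
    im,d=get_image(n); tips(n,["pawl_ball","bow_mid","collar_mid","collar_arm_tip"])
cv2.imwrite("pics/s9.png",cv2.resize(im[170:270,200:320],None,fx=6,fy=6,interpolation=cv2.INTER_CUBIC))
p,R=Rt(); C=np.array([620.5,-27.])
for a in (6,12,18,24):
    th=-np.radians(a); M=np.array([[np.cos(th),-np.sin(th)],[np.sin(th),np.cos(th)]])
    q=C+M@(p[:2]-C); print(a,q.round(),(R.T@(np.r_[q,p[2]]-p)/10).round(2)[:2],round(-th,2))
E
```

```text
time_s: 40.33
eef_pos: [577.0, -64.2, 117.5]
orientation: [2.961, 1.047, 0.002]
force: [1.0, -1.3, 0.1]
gripper_width: -0.002
gripper_force: 0.5
top pawl_ball 0.45 [537. -10. 116.] [329. 189.]
top bow_mid 0.95 [610.  46. 122.] [312. 167.]
top collar_mid 0.76 [621. -26.  88.] [334. 167.]
top collar_arm_tip 0.5 [630. 428.  -2.] [208. 170.]
scene pawl_ball 0.43 [533. -11. 110.] [293. 203.]
scene bow_mid 0.95 [614.  46. 125.] [305. 227.]
scene collar_mid 0.96 [622. -26.  93.] [281. 230.]
scene collar_arm_tip 0.49 [543. -57.  98.] [278. 205.]
scene collar_arm_tip 0.49 [636. 428.  -1.] [427. 281.]
6 [573. -60.] [ 0.01 -0.6 ] 0.1
12 [570. -54.] [ 0.09 -1.2 ] 0.21
18 [567. -49.] [ 0.23 -1.79] 0.31
24 [565. -43.] [ 0.43 -2.36] 0.42
```

View pics/s9.png

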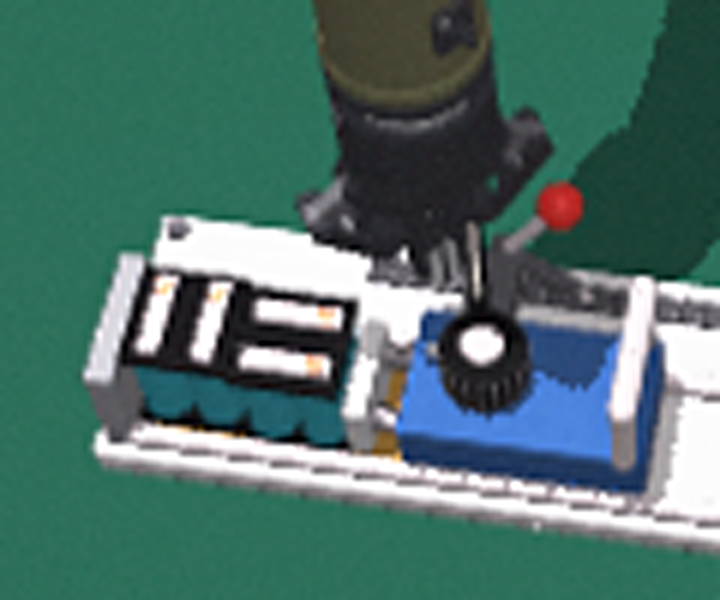

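The arm is at about 0.9 rad (px (475,230)), with roughly 16° still to go.

```bash
python3 -m jog '[0,-0.6,0,0,0,0.1,0, 0.1,-1.2,0,0,0,0.21,0, 0.2,-1.7,0,0,0,0.3,0, 0.2,-1.7,0,0,0,0.3,0, 0.2,-1.7,0,0,0,0.3,0]'; python3 - <<'E'
from h import *
for n in("top","scene"):
    im,d=get_image(n); tips(n,["pawl_ball","bow_mid","collar_mid","collar_arm_tip"])
E
```

```text
time_s: 41.45
eef_pos: [568.0, -50.5, 116.9]
orientation: [3.084, 0.591, 0.002]
force: [2.3, -4.6, 0.9]
gripper_width: -0.0
gripper_force: 1.8
top bow_mid 0.73 [612.  48. 123.] [312. 166.]
scene pawl_ball 0.62 [534. -14. 111.] [292. 203.]
scene pawl_ball 0.57 [619. -19.  -1.] [285. 244.]
scene pawl_ball 0.28 [ 630. -125.   20.] [251. 236.]
scene bow_mid 0.7 [613.  49. 122.] [306. 228.]
scene collar_mid 0.67 [620. -26.  95.] [281. 229.]
scene collar_arm_tip 0.71 [538. -33.  98.] [286. 205.]
```

```bash
python3 -m jog '[0,-0.15,0,0,0,0,0, 0,-0.15,0,0,0,0,0]'; python3 -m jog '[0,1.2,0,0,0,0,0, 0,1.2,0,0,0,0,0, 0,1.2,-4,0,0,0,0, 0,1.2,-10,0,0,0,0, -8,1.2,-14,0,0,0,0, -14,1.2,-14,0,0,0,0,-14,1.2,-14,0,0,0,0]'; python3 - <<'E'
from h import *
for n in("top","scene"):
    im,d=get_image(n); tips(n,["pawl_ball","bow_mid","collar_mid","collar_arm_tip","brick1"])
cv2.imwrite("pics/s10.png",cv2.resize(im[170:270,200:320],None,fx=6,fy=6,interpolation=cv2.INTER_CUBIC))
E
```

```text
time_s: 42.2
eef_pos: [567.8, -50.0, 117.0]
orientation: [3.084, 0.588, 0.003]
force: [3.6, -6.0, -0.4]
gripper_width: 0.0
gripper_force: 2.9
time_s: 43.08
eef_pos: [436.2, -111.6, 257.1]
orientation: [-3.085, -0.587, 0.007]
force: [0.3, -0.6, -0.3]
gripper_width: 0.001
gripper_force: 0.0
top pawl_ball 0.39 [537.  -8. 113.] [328. 189.]
top bow_mid 0.81 [610.  44. 121.] [313. 167.]
top bow_mid 0.29 [ 631. -128.   21.] [361. 171.]
top collar_mid 0.55 [622. -27.  89.] [334. 167.]
top collar_mid 0.29 [ 628. -393.   -3.] [433. 175.]
top collar_mid 0.23 [456. 465.   2.] [194. 217.]
top collar_arm_tip 0.45 [533. -39.  93.] [337. 192.]
top brick1 0.89 [312. 297.  -2.] [239. 258.]
top brick1 0.71 [374. 135.   1.] [286. 241.]
top brick1 0.61 [ 305. -286.    1.] [407. 263.]
top brick1 0.51 [620. -20.  -1.] [331. 175.]
top brick1 0.42 [ 633. -180.   17.] [375. 171.]
scene pawl_ball 0.56 [538. -12. 111.] [293. 204.]
scene bow_mid 0.86 [613.  51. 125.] [307. 228.]
scene collar_mid 0.85 [620. -24.  92.] [282. 230.]
scene collar_arm_tip 0.56 [540. -34. 100.] [286. 205.]
scene brick1 0.87 [ 626. -121.   21.] [252. 236.]
scene brick1 0.81 [376. 138.  -4.] [349. 192.]
scene brick1 0.66 [ 631. -182.   16.] [234. 234.]
scene brick1 0.66 [311. 294.  -5.] [397. 185.]
scene brick1 0.65 [ 303. -287.   -3.] [237. 151.]
```

View pics/s10.png

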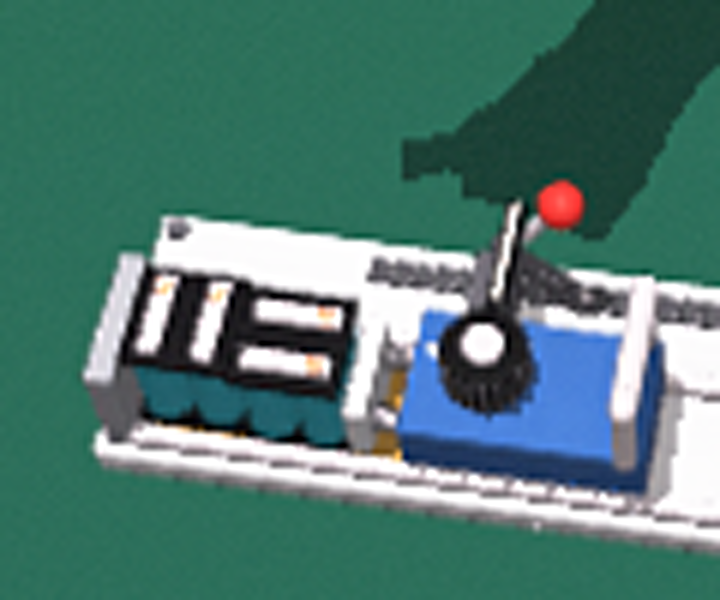

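The bricks stand in the row, the plate is pressed, the pawl is down and the collar arm (px (510,240)) stands at the locked mark. The robot is clear, so I hand in.

```bash
python3 -m jog '[0,0,0,0,0,0,0,0,0,0,0,0,0,0]' >/dev/null; python3 -c "
from rig import ticket; print(ticket.close_job())"
```

```text
the job is handed in; nothing more can be done
None
```

I handed the job in after about 43 s of robot time: both bricks stand on the bed with the spring plate pushed in about 10 mm by camera estimate, the pawl is down and the collar is at its locked mark; hand-in returned no verdict, so the result is unconfirmed.

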